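Bring the ratchet recipe stand down to its second notch

TASK

The recipe stand's board is propped too steeply, and its ratchet only lets it go up. Lift it by its blue bar past the top notch and, without forcing it, on against the sprung stop until the prop is thrown out, short of driving it into the solid end stop; lower it all the way flat so that the prop re-arms, then raise it to rest on the second notch from flat and let go. Ease the board down, never let it fall, and leave the other things on the counter where they are.

Things in the scene. Friction and masses are not known exactly. Their poses are not given: they have to be found in the camera images.
- stand: the recipe stand's dark wooden frame, fixed to the counter. Origin on the counter straight below the middle of the board's hinge; z up. The board reaches from the hinge to the stand's -x (roughly towards the robot); its free edge there rises as it tilts up. Frame: x -160..+40, y -120..+120 mm; the ratchet sits outside the +y cheek: x -125..+70, y +122..+170 mm, up to 170 mm high.
- hinge (a point): middle of the board's hinge axis, 100 mm above the counter; the axis runs along the stand's y. Fixed.
- board (a joint): tilt of the board (rad): 0 = flat on its rests, grows as the free edge rises. Board 170 x 216 x 10 mm, about 0.5 kg, damped hinge. Notches counted from flat: first 0.255, second 0.485, third 0.71, fourth (top) 0.94 (each within 0.015). Raised just past a notch, the prop drops in behind its tooth; eased down again, the board comes to rest on it and its weight (about 2 N at the bar) leaves the hand.
- bar (a point): centre of the board's blue grip bar: round, 12 mm thick, 140 mm long, parallel to the hinge and 225 mm from it in the board's plane: at tilt t it is at stand x = -0.225 cos t, z = 0.100 + 0.225 sin t (m). Two rods 66 mm either side of its centre carry it; 40 mm of open space between bar and board edge. Held between flat pads it rolls in them as the board turns. About 2.5 N lifts it.
- top_stop (a point): a sprung rubber stop beside the hinge (fixed point). A black cam on the board meets it at a tilt between 1.11 and 1.42: set differently on every stand, not measured, only felt. Pushing 0.05 to 0.07 rad on, against 5 to 8 N more at the bar (along its arc) than the free board needs, throws the prop out; 9 N makes sure of it. It stiffens by about 1.8 N at the bar per degree.
- end_stop: solid red end stop behind the sprung one, fixed on the stand beside the ratchet wheel; origin in the hinge axis. The board's cam reaches it when pushed 0.05 to 0.07 rad past the point where the prop is thrown out, at 12 to 15 N at the bar. It must not be driven against: a touch of over 8 N there strains the stand.
- prop_foot (a point): fixed pivot of the red prop (pawl), 60 mm long, which leans on the steel ratchet wheel and keeps the board from going down past a notch. Thrown out at the top, it falls over towards the stand's -x and stays out, so that the board can be lowered past all notches; a brass crank tips it back in only in the last 0.1 rad above flat. If not thrown out it catches again at the fourth notch.
- jar_a: bystander: empty open square glass jar, 66 x 66 x 105 mm, origin at the centre of its underside
- jar_b: bystander: a second empty square glass jar, the same as the first
- olla_lid: bystander: brown stoneware olla lid, 124 mm across, 54 mm high with its knob, origin at the centre of its underside
- orange_lid: bystander: small orange silicone lid, 90 mm across, 10 mm high, with a tab, origin at the centre of its underside
- tong: bystander: steel tong, 235 mm long along its x, 14 mm high, origin under its middle
- spice_tin: bystander: yellow spice tin, 54 mm diameter, 75 mm high, origin at the centre of its underside, close beside the stand
- spoon: bystander: wooden spoon, 240 mm long, lying along its x

How it is judged:
By the outcome, as a careful person would: the job done as asked, in the order asked, and still so for the second after the job is handed in, with the robot touching nothing.
It also fails if it takes over 64 s, if anything falls off the work surface, if the arm or the gripper's body presses on something with over 40 N, if the wrist force passes 120 N, or if a joint passes its speed limit or range.

ROBOT

A 6-joint arm with a two-finger parallel gripper is mounted at the origin on the work surface. World frame = base frame: x ahead of the robot, y to its left, z up, the work surface at z = 0. Lengths are in mm, angles in rad, forces in N, time in s.
With the tool pointing down it reaches from about 275 to 750 mm from the base axis. Payload 10.2 kg.
Tool frame: the origin (TCP) lies midway between the tips of the shut fingers; the grasp point (between the pads) lies 19 mm behind it (ctrl.tcp_to_grasp is the z of the grasp point in the tool frame, in mm); z points along the fingers, y is the direction in which the jaws open and shut (so a half turn about z gives the same grasp; the last joint's range is limited). The gripper opens to 85 mm and grips with 20 to 120 N. Pads are 22 mm wide; open, the fingers measure 114 mm over their backs; the gripper's body (76 mm by 85 mm) begins 54 mm behind the grasp point. The pads swing forward as they close: fully open they stand 13 mm farther back than shut.
Start: joints at [-1.398, 0.313, 1.498, -0, 1.331, -0.223], TCP at [202.4, -484.423, 201.894] pointing down, gripper open.
Joint ranges: [-2.94, 2.94], [-0.97, 2.17], [0.19, 2.56], [-1.23, 4.37], [0.02, 3.11], [-2.88, 2.88]. Speed limits (rad/s): [2.39, 2.39, 3.01, 3.14, 3.14, 3.14].

INTERFACE

Orientations are given as a unit quaternion [w, x, y, z].
In Python, from rig import sensors, capture, order, ctrl gives the robot as it stands. The module is installed in compiled form; this text tells all that it offers.
- The arm moves only by the tool play_rows, never from a script. Its argument "deltas" is a list of rows, each a list of 7 numbers: the shift along the world's x, y, z in units of 40 mm (1.0 is 40 mm), then the turn, a rotation vector about the world's x, y, z in units of 6 degrees (1.0 is 6 degrees), then the opening, from -1 (shut) to 1 (fully open). A call has 1 to 8 rows; each row shifts and turns the commanded pose from where the row before left it; what a row does not reach is not made up. A row lasts 1/12 s, in which the tool goes at most 41.7 mm and 7.16 degrees, less where a joint would pass 70% of its speed; a pose out of reach is approached as far as the arm can. A call is refused whole if a number of a shift passes 1 or a number of a turn 1, either way. A call with a gripper value outside its range is refused whole. The fingers move at their own pace and stop on an object; "squeeze" is the grip in N (left out, the last holds). Time passes only in rows, so rows that do not move let the fingers close. It gives the time, the measured TCP pose, the force and the opening at its end, in the units of the state.
- sensors.sense(): the state, without advancing time (a new reading comes with each control period).
- capture(name): name is "scene" or "top"; returns a dict with "pixels" (400x640x3 uint8, red, green, blue), "z_map" (400x640 float32, mm along the optical axis (not along the pixel's ray), 0 where there is no reading), "fx", "fy", "cx", "cy" (pixels), "eye" and "rotation" of the camera in the world. Camera axes: x right, y down, z forward; pixel columns grow to the right and rows downward; lengths in mm; the calibration is good to about 2 mm. A picture is of the moment at which its call begins.
- order.finish_job(): hands the job in, once; it reports no verdict.
The state is a dict: "time_s": time; "joints": joint angles; "dq": joint speeds; "tau": joint torques, N m; "eef_pos": TCP position; "ee_rot": TCP orientation; "force": force on the tool from outside, world axes, zero at the start; "wrist_torque": the same for the moment, N m; "grip_width": opening from 0.0 (shut) to 1.0 (fully open).
Only numpy, scipy, OpenCV 4.12 (cv2) and the standard library are available. Lean on these libraries where they do the work, as an engineer would, in place of code of your own. Each camera call takes 0.05 s, during which the arm holds its last target. There are 200 camera calls.

## Working session

There is one attempt and no reset: what is moved stays moved. The work goes in short steps, Python scripts to look and compute and a tool call to move; the robot and the scene stay as the last step left them, time stands still between calls to the robot, and variables do not carry over. Pictures are saved under pics/ and viewed, about 8 in all and at most 12, crops included, and the job is handed in when it is done.

Besides the shell and the picture viewer there is one more tool, called after ">>>" as name(argument=value, ...), one argument or row to a line, values as JSON. play_rows: Moves the arm, as the interface text tells. Its arguments: {"type":"object","properties":{"deltas":{"type":"array","items":{"type":"array","items":{"type":"number"}}},"squeeze":{"type":"number"}},"required":["deltas"]}

```bash
mkdir -p pics; cat > h.py <<'E'
import numpy as np, cv2
from rig import sensors, capture, order, ctrl
def cap(n,f,crop=None,s=1):
    c=capture(n); np.savez(''+f+'.npz',**c)
    im=cv2.cvtColor(c['pixels'],cv2.COLOR_RGB2BGR)
    if crop: x0,y0,x1,y1=crop; im=im[y0:y1,x0:x1]
    cv2.imwrite('pics/'+f+'.png',cv2.resize(im,None,fx=s,fy=s,interpolation=cv2.INTER_CUBIC)); return c
def pts(c):
    z=c['z_map'];v,u=np.mgrid[:400,:640]
    p=np.stack([(u-c['cx'])/c['fx']*z,(v-c['cy'])/c['fy']*z,z],-1)
    R=np.array(c['rotation']); 
    return p@R.T+np.array(c['eye'])
E
python3 - <<'E'
from h import *
for n in('scene','top'):
    c=cap(n,n+'1'); print(n,c['eye'],np.round(c['rotation'],3).tolist() if np.array(c['rotation']).ndim==2 else c['rotation'],c['fx'])
    P=pts(c); hsv=cv2.cvtColor(c['pixels'],cv2.COLOR_RGB2HSV)
    m=(hsv[...,0]>100)&(hsv[...,0]<125)&(hsv[...,1]>130)&(hsv[...,2]>60)&(c['z_map']>0)
    k,l,st,ce=cv2.connectedComponentsWithStats(m.astype(np.uint8))
    for i in range(1,k):
        if st[i,4]>40:
            q=P[l==i]; print(st[i],np.median(q,0).round(1),q.min(0).round(),q.max(0).round())
            d=q-q.mean(0);print(np.linalg.svd(d,full_matrices=False)[2][0].round(3))
s=sensors.sense();print(s)
E
```

```text
scene [1545.01078662 -221.07045513  968.03075452] [-0.32570715  0.70248002  0.57372883 -0.26696798] 381.6446224651038Traceback (most recent call last):
  File "<stdin>", line 4, in <module>
  File "h.py", line 12, in pts
    return p@R.T+np.array(c['eye'])
           ~^~~~
ValueError: matmul: Input operand 1 has a mismatch in its core dimension 0, with gufunc signature (n?,k),(k,m?)->(n?,m?) (size 4 is different from 3)
```

View pics/scene1.png

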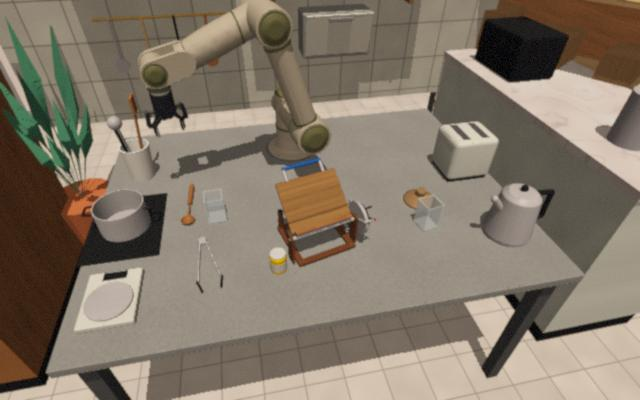

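The scene view shows the stand mid-table, centred near (315,215). The blue bar is towards the robot at about (303,165), the wheel at (360,220) on the stand's +y side, and the tin at (278,260). The rotation comes as a quaternion, so I'll fix the helper.

```bash
sed -i "s/R=np.array(c\['rotation'\]);/q=c['rotation'];from scipy.spatial.transform import Rotation as Ro;R=Ro.from_quat([q[1],q[2],q[3],q[0]]).as_matrix()/" h.py
python3 - <<'E'
from h import *
for n in('scene','top'):
    c=cap(n,n+'1'); print(n,c['eye'],c['rotation'],c['fx'])
    P=pts(c); hsv=cv2.cvtColor(c['pixels'],cv2.COLOR_RGB2HSV)
    m=(hsv[...,0]>100)&(hsv[...,0]<125)&(hsv[...,1]>130)&(hsv[...,2]>60)&(c['z_map']>0)
    k,l,st,ce=cv2.connectedComponentsWithStats(m.astype(np.uint8))
    for i in range(1,k):
        if st[i,4]>40:
            q=P[l==i]; print(st[i],np.median(q,0).round(1),q.min(0).round(),q.max(0).round())
            d=q-q.mean(0);print(np.linalg.svd(d,full_matrices=False)[2][0].round(3))
s=sensors.sense();print(s, ctrl.tcp_to_grasp)
E
```

```text
scene [1545.01078662 -221.07045513  968.03075452] [-0.32570715  0.70248002  0.57372883 -0.26696798] 381.6446224651038
[283 158  37  12 117] [510.6 -37.4 250.3] [ 122. -106.   -3.] [528.  97. 254.]
[ 0.816 -0.227  0.532]
top [ 454.44966197  -18.61498047 1390.9783761 ] [ 0.02581762 -0.70281549  0.71054818 -0.02247482] 389.64313864780763
[315 201  46  14 173] [509.  -40.8 250.6] [ 489. -112.   12.] [541.  24. 258.]
[ 0.087 -0.06  -0.994]
{'time_s': 0.15, 'joints': array([-1.39843512e+00,  3.13328676e-01,  1.49823430e+00,  1.44806535e-05,
        1.33098697e+00, -2.23401737e-01]), 'dq': array([-0.00078998, -0.00167301, -0.00379299,  0.00037377,  0.00084148,
       -0.0005545 ]), 'tau': array([ 1.46585528e-03, -4.12368572e+01, -2.59796315e+01, -1.89882576e-04,
        3.22181106e-03, -2.77776530e-05]), 'eef_pos': array([ 202.34925091, -484.21319771,  201.47350438]), 'ee_rot': array([-4.78312438e-04,  9.80485491e-01,  1.96590878e-01,  1.92439087e-05]), 'force': array([-0.46185695,  0.07922001, -0.65450607]), 'wrist_torque': array([ 0.02374971, -0.00164348,  0.04336008]), 'grip_width': 0.9973498605780355} -18.700000000000003
```

View pics/top1.png

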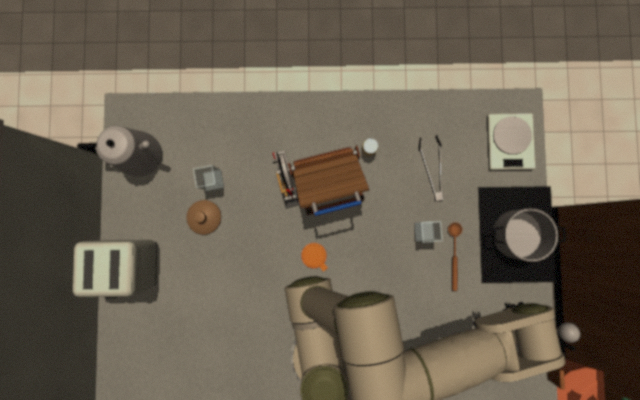

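The top view shows the bar at about (335,207), slightly yawed. The orange lid at (314,256) is near the robot side. I'll fit the board plane and the bar line.

```bash
python3 - <<'E'
from h import *
for n in('scene1','top1'):
    c=dict(np.load(n+'.npz')); P=pts(c); hsv=cv2.cvtColor(c['pixels'],cv2.COLOR_RGB2HSV)
    m=(hsv[...,0]>100)&(hsv[...,0]<125)&(hsv[...,1]>110)&(P[...,2]>235)&(P[...,2]<265)
    q=P[m]; p=np.polyfit(q[:,1],q[:,0],1); print(n,'bar',len(q),np.median(q,0),q[:,1].min(),q[:,1].max(),'slope',p)
    w=(hsv[...,0]>5)&(hsv[...,0]<18)&(hsv[...,1]>90)&(P[...,2]>105)&(P[...,2]<235)&(P[...,0]>480)&(P[...,0]<720)&(abs(P[...,1]+40)<130)
    q=P[w]
    for _ in range(5):
        ce=q.mean(0); N=np.linalg.svd(q-ce,full_matrices=False)[2][2]; N*=np.sign(N[2]); q=q[abs((q-ce)@N)<6]
    print('board',len(q),ce,N,'tilt',np.arccos(N[2]),'yaw',np.arctan2(N[1],N[0]))
    print(q.min(0),q.max(0))
    # hinge: plane shifted
    d=np.array([N[0],N[1]])/np.hypot(N[0],N[1]); 
    for k,(nm,lo,hi) in {'white tin':(0,0,0)}.items(): pass
# heights of nearby things
c=dict(np.load('top1.npz'));P=pts(c)
for n,(u,v) in dict(tin=(370,146),orange=(314,256),jar=(430,232)).items(): print(n,P[v,u])
E
```

```text
scene1 bar 142 [508.93542668 -33.03925671 250.3543146 ] -109.37217492288167 1132.4193813170677 slope [ -0.63152013 483.86807821]
board 2827 [602.18767768 -26.18979575 171.82361605] [0.62272826 0.15435323 0.76706231] tilt 0.6965466788926906 yaw 0.2429692917211198
[ 516.95522259 -138.4391864   108.02409949] [706.06955879  89.70301291 224.78484899]
top1 bar 173 [506.42917661 -43.59545992 250.86943423] -108.36181482375737 24.03652112682622 slope [-2.45648170e-01  4.96610697e+02]
board 2452 [594.7110603  -20.25697569 175.53383994] [0.61976542 0.15267457 0.76979302] tilt 0.6922795063128674 yaw 0.24153337096798172
[ 511.65255649 -136.1370183   111.30970204] [704.41599646  89.90953318 226.02958658]
tin [ 724.01785492 -158.97954147   78.98707834]
orange [349.04647386  37.63979953  10.16789364]
jar [ 428.53886255 -375.93616897   -4.2026125 ]
```

Stand: yaw ≈0.242 rad, hinge ≈ (673,-1), bar centre ≈ (507,-42,246), tilt ≈0.70 (third notch). I'll keep the tool pointing down with the jaws across the bar, and approach from above it.

>>> play_rows(
  deltas=[
    [0.476, 0.691, 0.2, 0, 0, 0.846, 0],
    [0.476, 0.691, 0.2, 0, 0, 0.846, 0],
    [0.476, 0.691, 0.2, 0, 0, 0.846, 0],
    [0.476, 0.691, 0.2, 0, 0, 0.846, 0],
    [0.476, 0.691, 0.2, 0, 0, 0.846, 0],
    [0.476, 0.691, 0.2, 0, 0, 0.846, 0],
    [0.476, 0.691, 0.2, 0, 0, 0.846, 0],
    [0.476, 0.691, 0.2, 0, 0, 0.846, 0],
  ],
  squeeze=30,
)

```text
time_s: 0.82
eef_pos: [355.3, -261.7, 266.2]
ee_rot: [-0.0, 0.85, 0.526, 0.0]
force: [-0.5, -0.1, 0.1]
grip_width: 0.505
```

>>> play_rows(
  deltas=[
    [0.476, 0.691, 0.2, 0, 0, 0.846, 0],
    [0.476, 0.691, 0.2, 0, 0, 0.846, 0],
    [0.476, 0.691, 0.2, 0, 0, 0.846, 0],
    [0.476, 0.691, 0.2, 0, 0, 0.846, 0],
    [0.476, 0.691, 0.2, 0, 0, 0.846, 0],
    [0.476, 0.691, 0.2, 0, 0, 0.846, 0],
    [0.476, 0.691, 0.2, 0, 0, 0.846, 0],
    [0.476, 0.691, 0.2, 0, 0, 0.846, 0],
  ],
)

```text
time_s: 1.48
eef_pos: [507.6, -40.5, 330.2]
ee_rot: [-0.0, 0.615, 0.789, -0.0]
force: [-0.1, -0.3, 1.3]
grip_width: 0.502
```

>>> play_rows(
  deltas=[
    [0, 0, 0, 0, 0, 0, 0],
    [0, 0, 0, 0, 0, 0, 0],
    [0, 0, 0, 0, 0, 0, 0],
  ],
)

```text
time_s: 1.73
eef_pos: [506.7, -42.5, 329.4]
ee_rot: [-0.0, 0.617, 0.787, -0.0]
force: [-0.5, -0.4, 0.5]
grip_width: 0.499
```

```bash
python3 - <<'E'
from h import *
s=sensors.sense();print({k:np.round(v,3) for k,v in s.items()})
c=cap('scene','s2',(240,90,400,290),3)
E
```

```text
{'time_s': np.float64(1.733), 'joints': array([-0.314,  0.221,  1.291, -0.   ,  1.631, -0.556]), 'dq': array([-0.023, -0.009,  0.009, -0.001,  0.001,  0.001]), 'tau': array([ 1.2570e+00, -3.8288e+01, -2.7939e+01,  4.9000e-02,  7.0000e-03,
       -8.0000e-03]), 'eef_pos': array([506.699, -42.49 , 329.375]), 'ee_rot': array([-0.   ,  0.617,  0.787, -0.   ]), 'force': array([-0.459, -0.369,  0.499]), 'wrist_torque': array([-0.019,  0.006,  0.065]), 'grip_width': np.float64(0.499)}
```

View pics/s2.png

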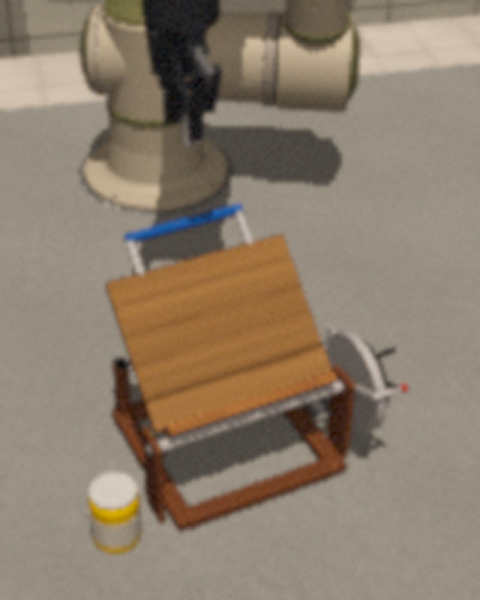

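The crop shows the gripper above the bar (bar at crop x 125–240, y about 225), aligned with it. Next: descend and grip gently.

>>> play_rows(
  deltas=[
    [0, 0, -0.5, 0, 0, 0, -0.25],
    [0, 0, -0.7, 0, 0, 0, -0.25],
    [0, 0, -0.7, 0, 0, 0, -0.25],
    [0, 0, -0.4, 0, 0, 0, -0.25],
    [0, 0, -0.18, 0, 0, 0, -0.25],
    [0, 0, 0, 0, 0, 0, -0.25],
    [0, 0, 0, 0, 0, 0, -0.25],
  ],
)

```text
time_s: 2.37
eef_pos: [507.2, -42.8, 231.6]
ee_rot: [0.0, 0.617, 0.787, 0.0]
force: [-0.8, 0.2, 1.0]
grip_width: 0.374
```

>>> play_rows(
  deltas=[
    [0, 0, 0, 0, 0, 0, -0.5],
    [0, 0, 0, 0, 0, 0, -0.6],
    [0, 0, 0, 0, 0, 0, -0.7],
    [0, 0, 0, 0, 0, 0, -0.8],
    [0, 0, 0, 0, 0, 0, -1],
    [0, 0, 0, 0, 0, 0, -1],
  ],
  squeeze=30,
)

```text
time_s: 2.87
eef_pos: [507.1, -42.2, 230.8]
ee_rot: [0.0, 0.616, 0.787, 0.0]
force: [-0.5, 0.8, -0.1]
grip_width: -0.003
```

```bash
python3 - <<'E'
from h import *
s=sensors.sense();print({k:np.round(v,3) for k,v in s.items() if k in('force','eef_pos','wrist_torque','grip_width')})
c=cap('scene','s3',(240,90,400,240),4)
E
```

```text
{'eef_pos': array([507.093, -42.151, 230.811]), 'force': array([-0.476,  0.774, -0.141]), 'wrist_torque': array([ 0.001, -0.04 ,  0.026]), 'grip_width': np.float64(-0.003)}
```

View pics/s3.png

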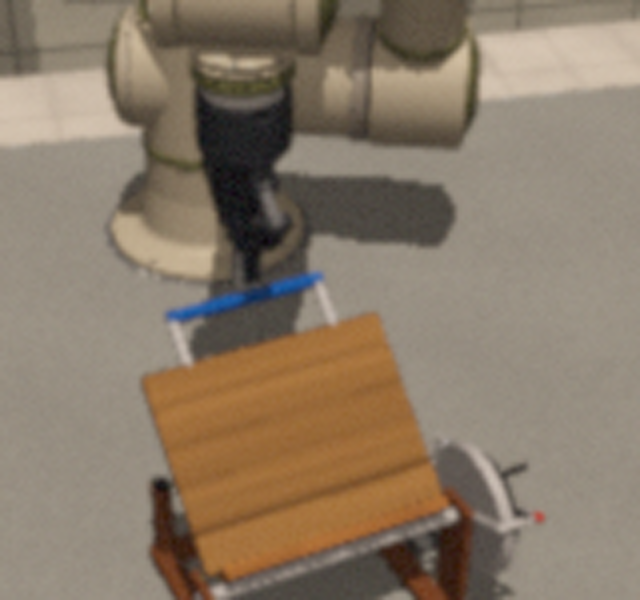

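The fingers shut fully at (507,-42,231) without catching the bar. I'll measure the bar against the fingers near it.

```bash
python3 - <<'E'
from h import *
for n,f in(('scene1',0),('top1',0),('scene','s4'),('top','t4')):
    c=dict(np.load(n+'.npz')) if not f else cap(n,f,(270,150,400,260),6) if n=='top' else cap(n,f)
    P=pts(c); hsv=cv2.cvtColor(c['pixels'],cv2.COLOR_RGB2HSV)
    m=(hsv[...,0]>100)&(hsv[...,0]<125)&(hsv[...,1]>140)&(P[...,2]>215)&(P[...,2]<275)&(abs(P[...,1]+42)<90)
    q=P[m]-[507,-42,0]; a=q@[-.24,.971,0]; b=q@[.971,.24,0]
    print(n,len(q))
    for lo in range(-80,80,20):
        k=(a>=lo)&(a<lo+20); 
        if k.sum(): print(lo,k.sum(),np.median(b[k]).round(1),np.median(q[k,2]).round(1),np.ptp(b[k]).round(1))
E
```

```text
scene1 107
-80 4 3.6 251.0 4.3
-60 13 3.5 250.6 9.5
-40 19 3.9 250.8 10.0
-20 18 5.1 250.3 9.5
0 18 4.2 250.1 12.4
20 18 4.5 250.5 12.7
40 16 4.1 250.6 10.3
60 1 2.1 254.0 0.0
top1 141
-80 5 -1.8 252.1 5.8
-60 22 0.1 251.6 8.7
-40 21 1.4 250.0 8.8
-20 22 0.7 251.9 8.7
0 22 0.7 250.8 8.7
20 22 0.8 251.3 9.4
40 21 0.5 250.7 8.7
60 6 -0.6 250.5 5.8
scene 97
-80 5 4.7 251.3 5.2
-60 13 5.0 250.2 6.7
-40 17 3.0 250.3 11.3
-20 19 5.0 250.8 10.5
0 11 5.9 251.4 8.9
20 18 4.7 250.9 10.9
40 13 4.1 250.3 10.9
60 1 2.6 250.3 0.0
top 0
```

View pics/t4.png

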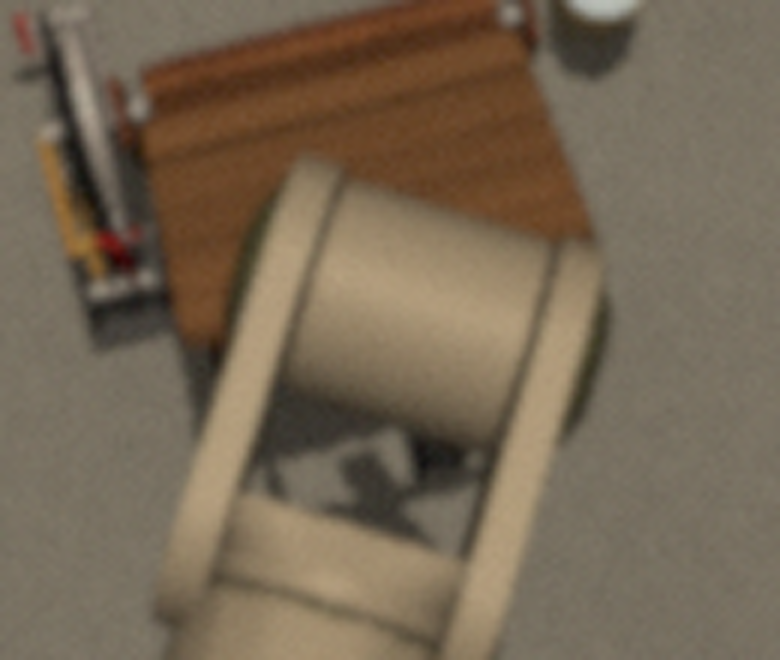

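The top view is blocked by the wrist. The bar reads (508,-42), top at z 251. I'll check where the fingertips actually are using depth.

```bash
python3 - <<'E'
from h import *
c=dict(np.load('s4.npz'));P=pts(c)
im=c['pixels']
for v in range(148,168):
    print(v,[(u,*P[v,u].round().astype(int),*im[v,u]) for u in (300,303,306)])
E
python3 -c "
import cv2;import numpy as np
c=np.load('s4.npz');im=cv2.cvtColor(c['pixels'],cv2.COLOR_RGB2BGR)[130:180,270:335]
cv2.imwrite('pics/s5.png',cv2.resize(im,None,fx=11,fy=11,interpolation=cv2.INTER_NEAREST))"
```

```text
148 [(300, np.int64(526), np.int64(-49), np.int64(321), np.uint8(24), np.uint8(28), np.uint8(27)), (303, np.int64(550), np.int64(-43), np.int64(335), np.uint8(19), np.uint8(23), np.uint8(20)), (306, np.int64(568), np.int64(-37), np.int64(345), np.uint8(20), np.uint8(25), np.uint8(27))]
149 [(300, np.int64(523), np.int64(-48), np.int64(315), np.uint8(26), np.uint8(23), np.uint8(27)), (303, np.int64(550), np.int64(-43), np.int64(331), np.uint8(18), np.uint8(25), np.uint8(29)), (306, np.int64(564), np.int64(-37), np.int64(339), np.uint8(19), np.uint8(23), np.uint8(26))]
150 [(300, np.int64(523), np.int64(-48), np.int64(312), np.uint8(30), np.uint8(28), np.uint8(31)), (303, np.int64(549), np.int64(-43), np.int64(327), np.uint8(24), np.uint8(23), np.uint8(23)), (306, np.int64(554), np.int64(-35), np.int64(329), np.uint8(13), np.uint8(18), np.uint8(22))]
151 [(300, np.int64(522), np.int64(-48), np.int64(307), np.uint8(28), np.uint8(26), np.uint8(26)), (303, np.int64(550), np.int64(-44), np.int64(324), np.uint8(10), np.uint8(15), np.uint8(10)), (306, np.int64(533), np.int64(-31), np.int64(3
[... 3905 characters left out ...]
4), np.uint8(45), np.uint8(56), np.uint8(81)), (306, np.int64(165), np.int64(38), np.int64(0), np.uint8(61), np.uint8(62), np.uint8(68))]
166 [(300, np.int64(515), np.int64(-48), np.int64(244), np.uint8(44), np.uint8(58), np.uint8(85)), (303, np.int64(168), np.int64(23), np.int64(-1), np.uint8(66), np.uint8(69), np.uint8(68)), (306, np.int64(172), np.int64(36), np.int64(-1), np.uint8(79), np.uint8(73), np.uint8(70))]
167 [(300, np.int64(171), np.int64(9), np.int64(-2), np.uint8(66), np.uint8(66), np.uint8(67)), (303, np.int64(176), np.int64(22), np.int64(-1), np.uint8(77), np.uint8(73), np.uint8(65)), (306, np.int64(179), np.int64(35), np.int64(-1), np.uint8(78), np.uint8(72), np.uint8(69))]
```

View pics/s5.png

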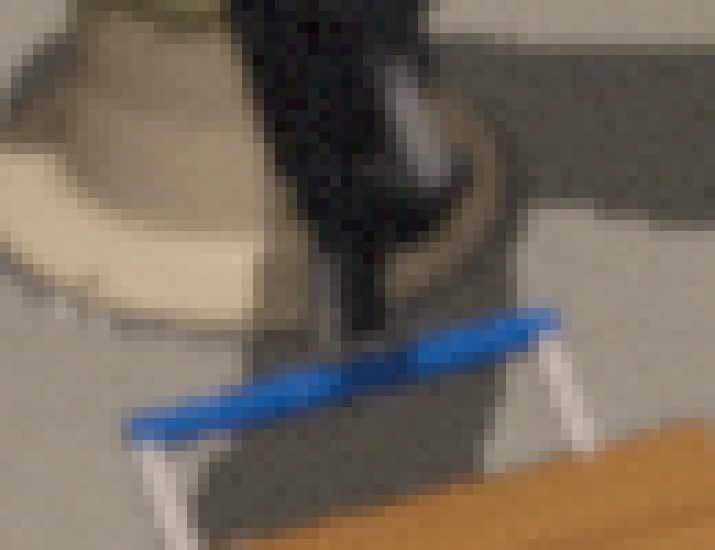

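The closer crop shows the fingers shut above the bar. The tips end at about crop (350,330), z≈263, although the reported TCP z is 231. I'll check the same offset on the earlier s2 depth.

```bash
python3 - <<'E'
from h import *
for f,tcp in(('s2',329.4),('scene1',201.5),('s4',230.8)):
    c=dict(np.load(f+'.npz'));P=pts(c);ctr={'s2':[507,-42],'scene1':[202,-484],'s4':[507,-42]}[f]
    m=(c['z_map']>0)&(np.hypot(P[...,0]-ctr[0],P[...,1]-ctr[1])<70)&(P[...,2]>tcp-40)&(c['pixels'].max(-1)<100)
    if f=='s4': m&=P[...,2]>257
    z=P[m][:,2]; print(f,tcp,len(z),np.percentile(z,[0,1,2,5,10]).round(1)); q=P[m]; o=np.argsort(q[:,2])[:12]; print(q[o].round().tolist())
E
```

```text
s2 329.4 1644 [361.3 369.3 374.  388.2 412.7]
[[484.0, -44.0, 361.0], [535.0, -40.0, 361.0], [484.0, -47.0, 362.0], [486.0, -50.0, 363.0], [534.0, -34.0, 364.0], [534.0, -37.0, 364.0], [536.0, -31.0, 364.0], [489.0, -54.0, 365.0], [486.0, -41.0, 365.0], [485.0, -44.0, 366.0], [489.0, -57.0, 366.0], [481.0, -40.0, 366.0]]
scene1 201.5 1223 [257.5 266.6 275.1 293.8 306.1]
[[192.0, -438.0, 258.0], [193.0, -441.0, 258.0], [236.0, -527.0, 259.0], [230.0, -528.0, 259.0], [188.0, -434.0, 259.0], [183.0, -434.0, 261.0], [232.0, -531.0, 261.0], [193.0, -437.0, 262.0], [194.0, -440.0, 263.0], [233.0, -526.0, 265.0], [232.0, -530.0, 265.0], [191.0, -436.0, 265.0]]
s4 230.8 1243 [262.7 270.8 278.1 297.6 325.7]
[[506.0, -53.0, 263.0], [513.0, -48.0, 263.0], [516.0, -41.0, 264.0], [515.0, -45.0, 264.0], [516.0, -51.0, 265.0], [507.0, -53.0, 268.0], [512.0, -31.0, 268.0], [514.0, -51.0, 268.0], [518.0, -38.0, 269.0], [517.0, -42.0, 269.0], [520.0, -35.0, 269.0], [518.0, -48.0, 270.0]]
```

All views agree: the fingertips sit about 32 mm above the reported TCP. I'll trust the cameras, reopen, and go lower while watching the force.

>>> play_rows(
  deltas=[
    [0, 0, 0, 0, 0, 0, -0.25],
    [0, 0, 0, 0, 0, 0, -0.25],
    [0, 0, 0, 0, 0, 0, -0.25],
    [0, 0, -0.2, 0, 0, 0, -0.25],
    [0, 0, -0.2, 0, 0, 0, -0.25],
    [0, 0, -0.2, 0, 0, 0, -0.25],
    [0, 0, 0, 0, 0, 0, -0.25],
  ],
)

```text
time_s: 3.6
eef_pos: [506.2, -41.9, 204.5]
ee_rot: [-0.002, 0.616, 0.787, -0.001]
force: [0.6, 0.1, 0.1]
grip_width: 0.373
```

>>> play_rows(
  deltas=[
    [0, 0, -0.2, 0, 0, 0, -0.25],
    [0, 0, 0, 0, 0, 0, -0.25],
    [0, 0, 0, 0, 0, 0, -0.5],
    [0, 0, 0, 0, 0, 0, -0.6],
    [0, 0, 0, 0, 0, 0, -0.7],
    [0, 0, 0, 0, 0, 0, -0.8],
    [0, 0, 0, 0, 0, 0, -1],
    [0, 0, 0, 0, 0, 0, -1],
  ],
  squeeze=25,
)

```text
time_s: 4.27
eef_pos: [507.2, -42.2, 198.8]
ee_rot: [0.0, 0.616, 0.787, 0.0]
force: [2.1, -0.6, -1.2]
grip_width: 0.127
```

Grip holds: width 0.127 is roughly the 12 mm bar. Next, the arc step table.

```bash
cat > arc.py <<'E'
import numpy as np,sys
def rows(ts):
    ts=np.array(ts);h=-225*np.cos(ts);z=225*np.sin(ts)
    return np.round(np.c_[np.diff(h)*.971,np.diff(h)*.24,np.diff(z)]/40,3)
def tilt(p,ref=(507.2,-42.2,198.8),t0=.71):
    p=np.array(p)-ref; h=p[0]*.971+p[1]*.24
    return np.arctan2(225*np.sin(t0)+p[2],225*np.cos(t0)-h), np.hypot(225*np.sin(t0)+p[2],225*np.cos(t0)-h)
def ft(F,t): F=np.array(F); return -(np.sin(t)*(F[0]*.971+F[1]*.24)+np.cos(t)*F[2])
if __name__=='__main__':
    a,b,s=map(float,sys.argv[1:4]); ts=np.arange(a,b+s/9,s)
    for t,r in zip(ts[1:],rows(ts)): print(round(t,3),r.tolist())
E
python3 arc.py .71 1.12 .0256; echo; python3 arc.py 1.11 1.5 .01 | awk 'NR%4==1'
```

```text
0.736 [0.092, 0.023, 0.108]
0.761 [0.095, 0.024, 0.106]
0.787 [0.098, 0.024, 0.103]
0.812 [0.1, 0.025, 0.1]
0.838 [0.103, 0.025, 0.098]
0.864 [0.105, 0.026, 0.095]
0.889 [0.107, 0.027, 0.092]
0.915 [0.11, 0.027, 0.089]
0.94 [0.112, 0.028, 0.086]
0.966 [0.114, 0.028, 0.083]
0.992 [0.116, 0.029, 0.08]
1.017 [0.118, 0.029, 0.077]
1.043 [0.12, 0.03, 0.074]
1.068 [0.122, 0.03, 0.071]
1.094 [0.123, 0.03, 0.068]
1.12 [0.125, 0.031, 0.064]

1.12 [0.049, 0.012, 0.025]
1.16 [0.05, 0.012, 0.023]
1.2 [0.051, 0.013, 0.021]
1.24 [0.052, 0.013, 0.019]
1.28 [0.052, 0.013, 0.016]
1.32 [0.053, 0.013, 0.014]
1.36 [0.053, 0.013, 0.012]
1.4 [0.054, 0.013, 0.01]
1.44 [0.054, 0.013, 0.008]
1.48 [0.054, 0.013, 0.005]
```

>>> play_rows(
  deltas=[
    [0.092, 0.023, 0.108, 0, 0, 0, -1],
    [0.095, 0.024, 0.106, 0, 0, 0, -1],
    [0.098, 0.024, 0.103, 0, 0, 0, -1],
    [0.1, 0.025, 0.1, 0, 0, 0, -1],
    [0.103, 0.025, 0.098, 0, 0, 0, -1],
    [0.105, 0.026, 0.095, 0, 0, 0, -1],
    [0.107, 0.027, 0.092, 0, 0, 0, -1],
    [0.11, 0.027, 0.089, 0, 0, 0, -1],
  ],
)

```text
time_s: 4.93
eef_pos: [539.4, -34.3, 231.6]
ee_rot: [-0.0, 0.616, 0.787, -0.001]
force: [-7.4, -2.0, 7.1]
grip_width: 0.13
```

>>> play_rows(
  deltas=[
    [0.112, 0.028, 0.086, 0, 0, 0, -1],
    [0.114, 0.028, 0.083, 0, 0, 0, -1],
    [0.116, 0.029, 0.08, 0, 0, 0, -1],
    [0.118, 0.029, 0.077, 0, 0, 0, -1],
    [0.12, 0.03, 0.074, 0, 0, 0, -1],
    [0, 0, 0, 0, 0, 0, -1],
    [0, 0, 0, 0, 0, 0, -1],
  ],
)

```text
time_s: 5.52
eef_pos: [563.0, -28.5, 248.2]
ee_rot: [0.001, 0.616, 0.787, 0.0]
force: [-6.4, -1.7, 8.2]
grip_width: 0.125
```

```bash
python3 - <<'E'
from h import *; import arc
s=sensors.sense();t,r=arc.tilt(s['eef_pos']);print(s['eef_pos'].round(1),s['force'].round(2),s['grip_width'],t,r,arc.ft(s['force'],t))
c=cap('scene','s6',(240,80,400,240),4)
E
```

```text
[563.  -28.5 248.2] [-6.44 -1.65  8.19] 0.12470378911638061 1.047396253795718 226.38879851654937 1.6689585184617908
```

View pics/s6.png

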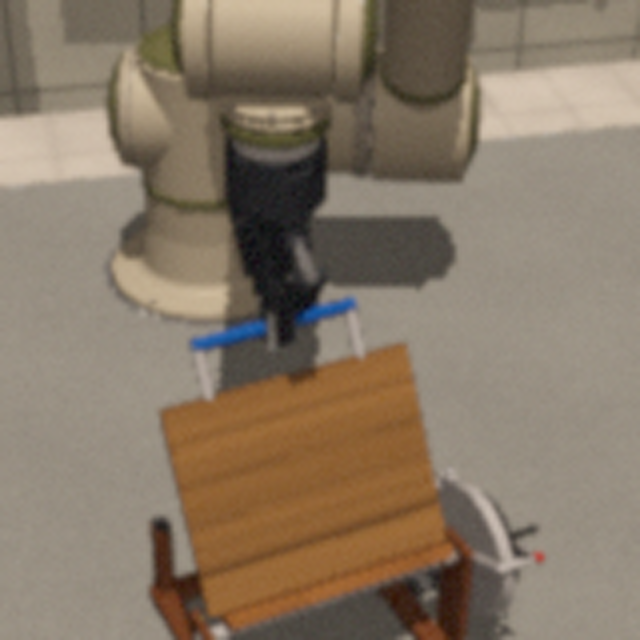

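The bar is held between the pads and the board is at about 1.05. The force is mostly radial (≈10 N), so my circle sits a little inside the true one. I'll ease outwards 2 mm and continue in small steps.

>>> play_rows(
  deltas=[
    [-0.024, -0.006, 0.043, 0, 0, 0, -1],
    [0.047, 0.012, 0.028, 0, 0, 0, -1],
    [0.048, 0.012, 0.027, 0, 0, 0, -1],
    [0.048, 0.012, 0.026, 0, 0, 0, -1],
    [0.048, 0.012, 0.025, 0, 0, 0, -1],
    [0.049, 0.012, 0.025, 0, 0, 0, -1],
    [0, 0, 0, 0, 0, 0, -1],
    [0, 0, 0, 0, 0, 0, -1],
  ],
)

```text
time_s: 6.23
eef_pos: [571.5, -26.3, 253.6]
ee_rot: [0.0, 0.616, 0.787, 0.0]
force: [-0.5, -2.1, -0.9]
grip_width: 0.129
```

```bash
cat > st.py <<'E'
from h import *; import arc
F=[]
for i in range(4):
    s=sensors.sense();F.append(s['force']); capture('scene') if i<3 else 0
t,r=arc.tilt(s['eef_pos']);f=np.mean(F,0)
rad=(-np.cos(t)*(f[0]*.971+f[1]*.24)+np.sin(t)*f[2])
print(s['time_s'],s['eef_pos'].round(1),f.round(2),s['grip_width'].round(3),'t %.3f r %.1f ft %.2f radial %.2f'%(t,r,arc.ft(f,t),rad),s['wrist_torque'].round(2))
E
python3 st.py
```

```text
Traceback (most recent call last):
  File "st.py", line 7, in <module>
    print(s['time_s'],s['eef_pos'].round(1),f.round(2),s['grip_width'].round(3),'t %.3f r %.1f ft %.2f radial %.2f'%(t,r,arc.ft(f,t),rad),s['wrist_torque'].round(2))
                                                       ^^^^^^^^^^^^^^^^^^^^^
AttributeError: 'float' object has no attribute 'round'
```

```bash
sed -i "s/s\['grip_width'\].round(3)/round(float(s['grip_width']),3)/" st.py; python3 st.py
```

```text
6.5333 [571.3 -26.3 253.4] [-0.4 -3.4 -0.8] 0.13 t 1.092 r 226.9 ft 1.44 radial -0.15 [-0.55  0.18  0.05]
```

>>> play_rows(
  deltas=[
    [0.049, 0.012, 0.025, 0, 0, 0, -1],
    [0.049, 0.012, 0.024, 0, 0, 0, -1],
    [0.05, 0.012, 0.024, 0, 0, 0, -1],
    [0.05, 0.012, 0.023, 0, 0, 0, -1],
    [0, 0, 0, 0, 0, 0, -1],
    [0, 0, 0, 0, 0, 0, -1],
  ],
)

```text
time_s: 7.03
eef_pos: [579.3, -24.4, 257.7]
ee_rot: [0.0, 0.616, 0.787, 0.0]
force: [-3.7, -3.7, 6.0]
grip_width: 0.129
```

```bash
python3 st.py
```

```text
7.1833 [579.2 -24.4 257.7] [-3.18 -3.98  5.42] 0.135 t 1.132 r 227.0 ft 1.36 radial 6.62 [-0.61  0.75  0.  ]
```

>>> play_rows(
  deltas=[
    [-0.014, -0.004, 0.03, 0, 0, 0, -1],
    [0.048, 0.012, 0.026, 0, 0, 0, -1],
    [0.048, 0.012, 0.026, 0, 0, 0, -1],
    [0.048, 0.012, 0.025, 0, 0, 0, -1],
    [0.048, 0.012, 0.025, 0, 0, 0, -1],
    [0, 0, 0, 0, 0, 0, -1],
    [0, 0, 0, 0, 0, 0, -1],
  ],
)

```text
time_s: 7.77
eef_pos: [586.7, -22.4, 261.8]
ee_rot: [-0.0, 0.616, 0.787, 0.0]
force: [3.7, -3.2, -9.7]
grip_width: 0.127
```

```bash
python3 st.py
```

```text
7.9167 [586.6 -22.5 261.7] [ 4.25 -3.73 -9.32] 0.131 t 1.170 r 227.6 ft 0.65 radial -9.84 [-0.64 -0.62  0.02]
```

>>> play_rows(
  deltas=[
    [0.008, 0.002, -0.018, 0, 0, 0, -1],
    [0.05, 0.012, 0.023, 0, 0, 0, -1],
    [0.05, 0.012, 0.023, 0, 0, 0, -1],
    [0.05, 0.012, 0.022, 0, 0, 0, -1],
    [0.05, 0.013, 0.022, 0, 0, 0, -1],
    [0, 0, 0, 0, 0, 0, -1],
    [0, 0, 0, 0, 0, 0, -1],
  ],
)

```text
time_s: 8.5
eef_pos: [594.7, -20.5, 265.3]
ee_rot: [-0.0, 0.616, 0.787, -0.0]
force: [0.9, -4.5, -5.6]
grip_width: 0.126
```

```bash
sed -i 's/t0=.71/t0=.695/' arc.py; python3 st.py
```

```text
8.65 [594.6 -20.6 265.2] [ 1.04 -5.07 -6.07] 0.13 t 1.196 r 226.2 ft 2.42 radial -5.57 [-0.67 -0.1   0.02]
```

>>> play_rows(
  deltas=[
    [0.007, -0.012, -0.012, 0, 0, 0, -1],
    [0.051, 0.012, 0.021, 0, 0, 0, -1],
    [0.051, 0.012, 0.021, 0, 0, 0, -1],
    [0.051, 0.012, 0.02, 0, 0, 0, -1],
    [0.051, 0.012, 0.02, 0, 0, 0, -1],
    [0, 0, 0, 0, 0, 0, -1],
    [0, 0, 0, 0, 0, 0, -1],
  ],
)

```text
time_s: 9.23
eef_pos: [602.9, -18.7, 268.5]
ee_rot: [-0.0, 0.616, 0.788, -0.0]
force: [-6.0, -0.1, 0.2]
grip_width: 0.127
```

```bash
python3 st.py
```

```text
9.3833 [602.8 -18.7 268.5] [-5.57 -0.47 -0.05] 0.127 t 1.236 r 226.4 ft 5.23 radial 1.76 [-0.12  0.98 -0.01]
```

Tangential force is rising (extra ≈4 N), so the sprung stop has been met at about 1.20. Smaller steps now.

>>> play_rows(
  deltas=[
    [0.052, 0.012, 0.018, 0, 0, 0, -1],
    [0.052, 0.012, 0.018, 0, 0, 0, -1],
    [0, 0, 0, 0, 0, 0, -1],
    [0, 0, 0, 0, 0, 0, -1],
  ],
)

```text
time_s: 9.72
eef_pos: [606.8, -17.8, 270.0]
ee_rot: [-0.001, 0.616, 0.788, -0.0]
force: [-6.4, -0.5, 0.2]
grip_width: 0.129
```

```bash
python3 st.py; python3 - <<'E'
from h import *
cap('top','t7',(270,150,320,220),8)
E
```

```text
9.8667 [606.7 -17.8 270. ] [-6.9  -0.88  0.12] 0.128 t 1.255 r 226.4 ft 6.53 radial 2.26 [-0.15  1.36 -0.03]
```

View pics/t7.png

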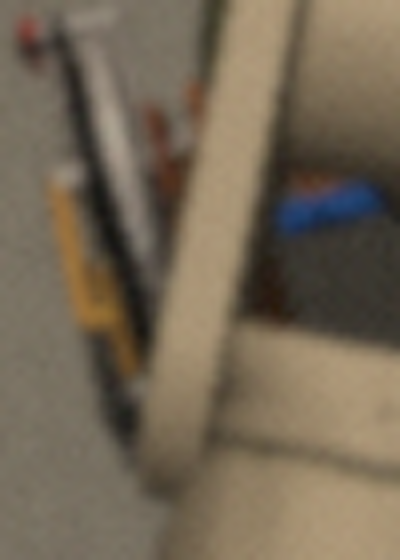

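The arm mostly hides the prop in this crop. I'll go on by force.

>>> play_rows(
  deltas=[
    [0.04, 0.01, 0.012, 0, 0, 0, -1],
    [0.04, 0.01, 0.012, 0, 0, 0, -1],
    [0, 0, 0, 0, 0, 0, -1],
    [0, 0, 0, 0, 0, 0, -1],
  ],
)

```text
time_s: 10.25
eef_pos: [609.7, -17.1, 271.1]
ee_rot: [-0.001, 0.616, 0.787, -0.001]
force: [-8.7, -1.4, 0.0]
grip_width: 0.132
```

```bash
python3 st.py; python3 - <<'E'
from h import *
for n in('top1','t4','t7','s4','s6','now'):
    c=capture('top') if n=='now' else dict(np.load(n+'.npz')); P=pts(c); h=cv2.cvtColor(c['pixels'],cv2.COLOR_RGB2HSV)
    m=((h[...,0]<5)|(h[...,0]>174))&(h[...,1]>140)&(h[...,2]>70)&(P[...,2]>5)
    k,l,st,ce=cv2.connectedComponentsWithStats(m.astype(np.uint8))
    for i in range(1,k):
        q=np.median(P[l==i],0)
        if st[i,4]>3 and 400<q[0]<800 and abs(q[1])<260:
            r=q-[672.7,-1.1,0]; print(n,st[i].tolist(),'stand x %.0f y %.0f z %.0f'%(r[0]*.971+r[1]*.24,-r[0]*.24+r[1]*.971,q[2]))
E
```

```text
10.4 [609.7 -17.1 271. ] [-9.22 -1.44  1.07] 0.128 t 1.269 r 226.5 ft 8.56 radial 3.79 [-0.22  1.52  0.05]
top1 [287, 189, 4, 4, 9] stand x -67 y 139 z 98
t4 [287, 189, 4, 3, 8] stand x -66 y 140 z 99
```

>>> play_rows(
  deltas=[
    [0.034, 0.008, 0.01, 0, 0, 0, -1],
    [0.034, 0.008, 0.01, 0, 0, 0, -1],
    [0, 0, 0, 0, 0, 0, -1],
    [0, 0, 0, 0, 0, 0, -1],
  ],
)

```text
time_s: 10.78
eef_pos: [612.3, -16.5, 271.9]
ee_rot: [-0.001, 0.616, 0.787, -0.001]
force: [-10.7, -1.1, 1.0]
grip_width: 0.127
```

```bash
python3 st.py; python3 arc.py 0.70 1.3 .06
```

```text
10.9333 [612.2 -16.5 271.9] [-10.64  -1.19   1.55] 0.128 t 1.281 r 226.6 ft 9.73 radial 4.52 [-0.21  1.76 -0.01]
0.76 [0.219, 0.054, 0.251]
0.82 [0.233, 0.058, 0.238]
0.88 [0.246, 0.061, 0.223]
0.94 [0.259, 0.064, 0.207]
1.0 [0.27, 0.067, 0.191]
1.06 [0.281, 0.069, 0.174]
1.12 [0.291, 0.072, 0.156]
1.18 [0.299, 0.074, 0.138]
1.24 [0.307, 0.076, 0.119]
1.3 [0.313, 0.077, 0.1]
```

Extra force is ≈8.6–9 N. One more slight nudge, still short of the end stop (12–15 N), then ease down to about 1.05, above the top notch, and check the prop.

>>> play_rows(
  deltas=[
    [0.032, 0.008, 0.008, 0, 0, 0, -1],
    [0, 0, 0, 0, 0, 0, -1],
    [0, 0, 0, 0, 0, 0, -1],
  ],
)

```text
time_s: 11.18
eef_pos: [613.4, -16.2, 272.3]
ee_rot: [-0.001, 0.616, 0.787, -0.001]
force: [-11.8, -0.9, 1.8]
grip_width: 0.124
```

```bash
python3 st.py
```

```text
11.3333 [613.4 -16.2 272.3] [-11.35  -1.58   2.04] 0.125 t 1.287 r 226.6 ft 10.37 radial 5.15 [-0.3   1.97  0.01]
```

>>> play_rows(
  deltas=[
    [-0.104, -0.026, -0.032, 0, 0, 0, -1],
    [-0.104, -0.026, -0.034, 0, 0, 0, -1],
    [-0.103, -0.026, -0.036, 0, 0, 0, -1],
    [-0.102, -0.025, -0.039, 0, 0, 0, -1],
    [-0.102, -0.025, -0.041, 0, 0, 0, -1],
    [-0.101, -0.025, -0.043, 0, 0, 0, -1],
    [-0.1, -0.025, -0.045, 0, 0, 0, -1],
    [0, 0, 0, 0, 0, 0, -1],
  ],
)

```text
time_s: 12.0
eef_pos: [585.2, -23.1, 261.1]
ee_rot: [-0.0, 0.616, 0.788, 0.0]
force: [-3.7, 4.7, 4.7]
grip_width: 0.135
```

>>> play_rows(
  deltas=[
    [-0.099, -0.024, -0.047, 0, 0, 0, -1],
    [-0.098, -0.024, -0.049, 0, 0, 0, -1],
    [-0.098, -0.024, -0.051, 0, 0, 0, -1],
    [-0.097, -0.024, -0.053, 0, 0, 0, -1],
    [0, 0, 0, 0, 0, 0, -1],
    [0, 0, 0, 0, 0, 0, -1],
  ],
)

```text
time_s: 12.5
eef_pos: [569.6, -26.9, 252.7]
ee_rot: [-0.0, 0.616, 0.787, 0.0]
force: [-4.0, 4.5, 2.5]
grip_width: 0.128
```

```bash
python3 st.py; python3 - <<'E'
from h import *
for n in('scene','top'):
    c=cap(n,'x8'+n,(330,180,390,250) if n=='scene' else (270,150,320,220),8); P=pts(c); h=cv2.cvtColor(c['pixels'],cv2.COLOR_RGB2HSV)
    m=((h[...,0]<6)|(h[...,0]>172))&(h[...,1]>120)&(h[...,2]>50)&(P[...,2]>5)
    k,l,st,ce=cv2.connectedComponentsWithStats(m.astype(np.uint8))
    for i in range(1,k):
        q=np.median(P[l==i],0)
        if st[i,4]>2 and 400<q[0]<800 and abs(q[1])<260:
            r=q-[672.7,-1.1,0]; print(n,st[i].tolist(),'stand x %.0f y %.0f z %.0f'%(r[0]*.971+r[1]*.24,-r[0]*.24+r[1]*.971,q[2]))
a=cv2.imread('pics/x8scene.png');b=cv2.imread('pics/x8top.png')
cv2.imwrite('pics/x8.png',cv2.resize(np.hstack([a[:480],cv2.resize(b,(400,560))[:480,:312]]),None,fx=1,fy=1))
E
```

```text
12.65 [569.8 -26.9 252.7] [-3.66  4.59  3.32] 0.132 t 1.070 r 225.8 ft 0.56 radial 4.09 [ 0.72  0.53 -0.05]
scene [374, 218, 2, 2, 3] stand x 62 y 150 z 134
top [273, 153, 2, 4, 4] stand x 55 y 156 z 131
top [289, 197, 5, 10, 33] stand x -107 y 140 z 77
```

View pics/x8.png

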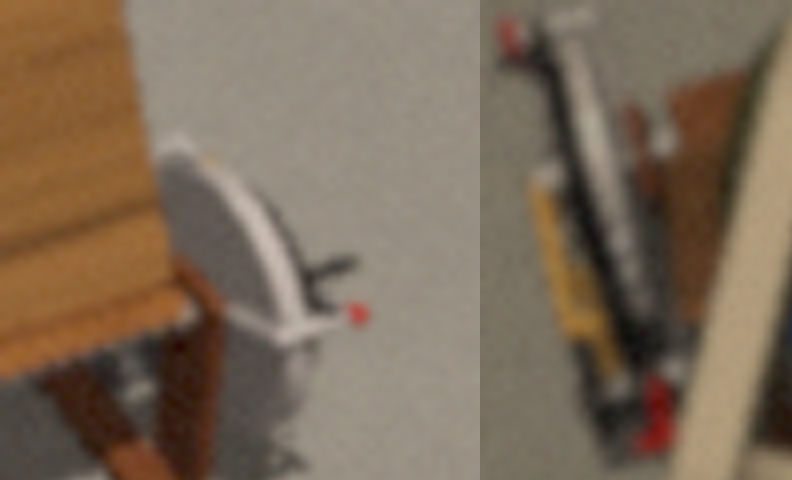

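Right half of the picture: the red prop now lies fallen out towards -x (stand x≈-107, crop (655,415)), where before it leaned at x≈-67. So it was thrown. Now lower to flat.

```bash
python3 - <<'E'
import arc,numpy as np
ts=np.arange(1.07,-.02,-.025)
for i in range(0,len(ts)-1,8): print(ts[min(i+8,len(ts)-1)].round(3),[r+[0,0,0,-1] for r in arc.rows(ts[i:i+9]).tolist()])
E
```

```text
0.87 [[-0.119, -0.029, -0.069, 0, 0, 0, -1], [-0.117, -0.029, -0.072, 0, 0, 0, -1], [-0.115, -0.029, -0.075, 0, 0, 0, -1], [-0.114, -0.028, -0.078, 0, 0, 0, -1], [-0.112, -0.028, -0.081, 0, 0, 0, -1], [-0.11, -0.027, -0.084, 0, 0, 0, -1], [-0.108, -0.027, -0.087, 0, 0, 0, -1], [-0.105, -0.026, -0.089, 0, 0, 0, -1]]
0.67 [[-0.103, -0.026, -0.092, 0, 0, 0, -1], [-0.101, -0.025, -0.095, 0, 0, 0, -1], [-0.099, -0.024, -0.097, 0, 0, 0, -1], [-0.096, -0.024, -0.1, 0, 0, 0, -1], [-0.094, -0.023, -0.102, 0, 0, 0, -1], [-0.091, -0.023, -0.105, 0, 0, 0, -1], [-0.089, -0.022, -0.107, 0, 0, 0, -1], [-0.086, -0.021, -0.109, 0, 0, 0, -1]]
0.47 [[-0.083, -0.021, -0.111, 0, 0, 0, -1], [-0.081, -0.02, -0.113, 0, 0, 0, -1], [-0.078, -0.019, -0.115, 0, 0, 0, -1], [-0.075, -0.019, -0.117, 0, 0, 0, -1], [-0.072, -0.018, -0.119, 0, 0, 0, -1], [-0.069, -0.017, -0.121, 0, 0, 0, -1], [-0.066, -0.016, -0.123, 0, 0, 0, -1], [-0.063, -0.016, -0.125, 0, 0, 0, -1]]
0.27 [[-0.06, -0.015, -0.126, 0, 0, 0, -1], [-0.057, -0.014, -0.128, 0, 0, 0, -1], [-0.054, -0.013, -0.129, 0, 0, 0, -1], [-0.051, -0.013, -0.13, 0, 0, 0, -1], [-0.048, -0.012, -0.132, 0, 0, 0, -1], [-0.045, -0.011, -0.133, 0, 0, 0, -1], [-0.041, -0.01, -0.134, 0, 0, 0, -1], [-0.038, -0.009, -0.135, 0, 0, 0, -1]]
0.07 [[-0.035, -0.009, -0.136, 0, 0, 0, -1], [-0.031, -0.008, -0.137, 0, 0, 0, -1], [-0.028, -0.007, -0.138, 0, 0, 0, -1], [-0.025, -0.006, -0.138, 0, 0, 0, -1], [-0.021, -0.005, -0.139, 0, 0, 0, -1], [-0.018, -0.004, -0.139, 0, 0, 0, -1], [-0.015, -0.004, -0.14, 0, 0, 0, -1], [-0.011, -0.003, -0.14, 0, 0, 0, -1]]
-0.005 [[-0.008, -0.002, -0.14, 0, 0, 0, -1], [-0.004, -0.001, -0.141, 0, 0, 0, -1], [-0.001, -0.0, -0.141, 0, 0, 0, -1]]
```

>>> play_rows(
  deltas=[
    [-0.127, -0.019, -0.061, 0, 0, 0, -1],
    [-0.117, -0.029, -0.072, 0, 0, 0, -1],
    [-0.115, -0.029, -0.075, 0, 0, 0, -1],
    [-0.114, -0.028, -0.078, 0, 0, 0, -1],
    [-0.112, -0.028, -0.081, 0, 0, 0, -1],
    [-0.11, -0.027, -0.084, 0, 0, 0, -1],
    [-0.108, -0.027, -0.087, 0, 0, 0, -1],
    [-0.105, -0.026, -0.089, 0, 0, 0, -1],
  ],
)

```text
time_s: 13.42
eef_pos: [533.3, -36.0, 227.3]
ee_rot: [-0.0, 0.616, 0.787, -0.0]
force: [-1.7, 1.9, 2.2]
grip_width: 0.131
```

```bash
python3 st.py
```

```text
13.5667 [533.4 -36.  227.5] [-1.45  1.23  0.79] 0.13 t 0.870 r 226.1 ft 0.34 radial 1.32 [ 0.29  0.15 -0.05]
```

Past the fourth notch with no catch. Continuing.

>>> play_rows(
  deltas=[
    [-0.103, -0.026, -0.092, 0, 0, 0, -1],
    [-0.101, -0.025, -0.095, 0, 0, 0, -1],
    [-0.099, -0.024, -0.097, 0, 0, 0, -1],
    [-0.096, -0.024, -0.1, 0, 0, 0, -1],
    [-0.094, -0.023, -0.102, 0, 0, 0, -1],
    [-0.091, -0.023, -0.105, 0, 0, 0, -1],
    [-0.089, -0.022, -0.107, 0, 0, 0, -1],
    [-0.086, -0.021, -0.109, 0, 0, 0, -1],
  ],
)

```text
time_s: 14.23
eef_pos: [503.0, -43.5, 195.0]
ee_rot: [-0.0, 0.616, 0.787, -0.0]
force: [0.8, 0.6, -1.6]
grip_width: 0.126
```

```bash
python3 st.py
```

```text
14.3833 [503.1 -43.5 195.1] [-0.4   0.15 -1.16] 0.128 t 0.670 r 226.0 ft 1.13 radial -0.44 [0.   0.12 0.  ]
```

Below the third notch, forces small. Continuing.

>>> play_rows(
  deltas=[
    [-0.083, -0.021, -0.111, 0, 0, 0, -1],
    [-0.081, -0.02, -0.113, 0, 0, 0, -1],
    [-0.078, -0.019, -0.115, 0, 0, 0, -1],
    [-0.075, -0.019, -0.117, 0, 0, 0, -1],
    [-0.072, -0.018, -0.119, 0, 0, 0, -1],
    [-0.069, -0.017, -0.121, 0, 0, 0, -1],
    [-0.066, -0.016, -0.123, 0, 0, 0, -1],
    [-0.063, -0.016, -0.125, 0, 0, 0, -1],
  ],
)

```text
time_s: 15.05
eef_pos: [479.8, -49.2, 157.2]
ee_rot: [0.0, 0.616, 0.787, 0.0]
force: [0.9, 1.0, -0.2]
grip_width: 0.126
```

```bash
python3 st.py
```

```text
15.2 [479.8 -49.2 157.3] [ 1.47 -0.17 -1.8 ] 0.126 t 0.472 r 225.7 ft 0.97 radial -2.05 [ 0.08 -0.32 -0.02]
```

>>> play_rows(
  deltas=[
    [-0.06, -0.015, -0.126, 0, 0, 0, -1],
    [-0.057, -0.014, -0.128, 0, 0, 0, -1],
    [-0.054, -0.013, -0.129, 0, 0, 0, -1],
    [-0.051, -0.013, -0.13, 0, 0, 0, -1],
    [-0.048, -0.012, -0.132, 0, 0, 0, -1],
    [-0.045, -0.011, -0.133, 0, 0, 0, -1],
    [-0.041, -0.01, -0.134, 0, 0, 0, -1],
    [-0.038, -0.009, -0.135, 0, 0, 0, -1],
  ],
)

```text
time_s: 15.87
eef_pos: [463.9, -53.2, 115.2]
ee_rot: [-0.0, 0.616, 0.787, -0.0]
force: [-1.8, -0.7, -0.7]
grip_width: 0.13
```

```bash
python3 st.py
```

```text
16.0167 [463.9 -53.1 115.4] [-1.23 -1.35 -1.24] 0.13 t 0.272 r 225.8 ft 1.60 radial 1.13 [-0.16  0.15 -0.06]
```

>>> play_rows(
  deltas=[
    [-0.035, -0.009, -0.136, 0, 0, 0, -1],
    [-0.031, -0.008, -0.137, 0, 0, 0, -1],
    [-0.028, -0.007, -0.138, 0, 0, 0, -1],
    [-0.025, -0.006, -0.138, 0, 0, 0, -1],
    [-0.021, -0.005, -0.139, 0, 0, 0, -1],
    [-0.018, -0.004, -0.139, 0, 0, 0, -1],
    [-0.015, -0.004, -0.14, 0, 0, 0, -1],
    [0, 0, 0, 0, 0, 0, -1],
  ],
)

```text
time_s: 16.68
eef_pos: [456.8, -54.8, 76.0]
ee_rot: [-0.001, 0.616, 0.787, -0.0]
force: [-4.5, -3.8, -1.0]
grip_width: 0.127
```

```bash
python3 st.py
```

```text
16.8333 [456.9 -54.8  76.9] [-5.1  -3.08 -0.33] 0.125 t 0.098 r 225.8 ft 0.88 radial 5.64 [-0.47  0.72 -0.06]
```

>>> play_rows(
  deltas=[
    [-0.006, -0.002, -0.07, 0, 0, 0, -1],
    [-0.005, -0.001, -0.07, 0, 0, 0, -1],
    [-0.004, -0.001, -0.07, 0, 0, 0, -1],
    [-0.003, -0.001, -0.07, 0, 0, 0, -1],
    [-0.002, 0, -0.07, 0, 0, 0, -1],
    [-0.001, 0, -0.07, 0, 0, 0, -1],
    [0, 0, 0, 0, 0, 0, -1],
    [0, 0, 0, 0, 0, 0, -1],
  ],
)

```text
time_s: 17.5
eef_pos: [455.8, -55.1, 60.0]
ee_rot: [-0.001, 0.616, 0.787, -0.001]
force: [-7.0, -4.2, -1.6]
grip_width: 0.131
```

```bash
python3 st.py
```

```text
17.65 [455.8 -55.1  60.1] [-6.2  -4.28 -1.09] 0.125 t 0.024 r 225.9 ft 1.26 radial 7.02 [-0.65  0.89 -0.01]
```

>>> play_rows(
  deltas=[
    [-0.015, -0.011, -0.04, 0, 0, 0, -1],
    [0, 0, -0.04, 0, 0, 0, -1],
    [0, 0, -0.04, 0, 0, 0, -1],
    [0, 0, 0, 0, 0, 0, -1],
    [0, 0, 0, 0, 0, 0, -1],
  ],
)

```text
time_s: 18.07
eef_pos: [455.7, -55.2, 55.3]
ee_rot: [-0.0, 0.616, 0.787, -0.0]
force: [-3.7, 0.9, -1.7]
grip_width: 0.129
```

```bash
python3 st.py
```

```text
18.2167 [455.7 -55.2  55.5] [-3.53  0.81 -1.64] 0.131 t 0.003 r 226.0 ft 1.65 radial 3.23 [ 0.24  0.53 -0.  ]
```

>>> play_rows(
  deltas=[
    [0, 0, -0.04, 0, 0, 0, -1],
    [0, 0, -0.04, 0, 0, 0, -1],
    [0, 0, 0, 0, 0, 0, -1],
    [0, 0, 0, 0, 0, 0, -1],
  ],
)

```text
time_s: 18.55
eef_pos: [455.7, -55.3, 52.4]
ee_rot: [-0.0, 0.616, 0.787, -0.0]
force: [-5.6, 2.0, 0.8]
grip_width: 0.127
```

```bash
python3 st.py; python3 - <<'E'
from h import *
for n in('scene','top'):
    c=cap(n,'x9'+n,(270,150,320,220),8); P=pts(c); h=cv2.cvtColor(c['pixels'],cv2.COLOR_RGB2HSV)
    m=((h[...,0]<6)|(h[...,0]>172))&(h[...,1]>120)&(h[...,2]>50)&(P[...,2]>5)
    k,l,st,ce=cv2.connectedComponentsWithStats(m.astype(np.uint8))
    for i in range(1,k):
        q=np.median(P[l==i],0)
        if st[i,4]>2 and 400<q[0]<800 and abs(q[1])<260:
            r=q-[672.7,-1.1,0]; print(n,st[i].tolist(),'stand x %.0f y %.0f z %.0f'%(r[0]*.971+r[1]*.24,-r[0]*.24+r[1]*.971,q[2]))
E
```

```text
18.7 [455.7 -55.3  52.4] [-5.03  2.31  1.59] 0.13 t -0.010 r 226.0 ft -1.63 radial 4.32 [ 0.31  0.73 -0.03]
scene [374, 218, 2, 2, 3] stand x 63 y 151 z 132
scene [350, 232, 2, 2, 3] stand x -4 y 111 z 27
top [273, 153, 1, 3, 3] stand x 57 y 156 z 133
top [287, 187, 6, 8, 28] stand x -68 y 134 z 94
```

The prop is back at stand x≈-68, so it looks re-armed, and the bar has started to carry on the rests. One more mm to confirm flat.

>>> play_rows(
  deltas=[
    [0, 0, -0.03, 0, 0, 0, -1],
    [0, 0, 0, 0, 0, 0, -1],
    [0, 0, 0, 0, 0, 0, -1],
  ],
)

```text
time_s: 19.05
eef_pos: [455.8, -55.3, 52.2]
ee_rot: [-0.0, 0.616, 0.788, -0.0]
force: [-10.2, 4.5, 14.2]
grip_width: 0.126
```

```bash
python3 st.py; python3 - <<'E'
from h import *
import arc
# up from 0 -> 0.53
ts=np.arange(0,.57,.025)
for i in range(0,len(ts)-1,8): print(ts[min(i+8,len(ts)-1)].round(3),[r+[0,0,0,-1] for r in arc.rows(ts[i:i+9]).tolist()])
c=dict(np.load('x9top.npz')); 
E
python3 - <<'E'
import cv2,numpy as np
a=cv2.imread('pics/x9top.png');cv2.imwrite('pics/x9.png',a)
E
```

```text
19.2 [455.8 -55.3  52.1] [-10.27   3.62  14.22] 0.128 t -0.011 r 225.9 ft -14.32 radial 8.94 [ 0.54  1.56 -0.09]
0.2 [[0.002, 0.0, 0.141, 0, 0, 0, -1], [0.005, 0.001, 0.141, 0, 0, 0, -1], [0.009, 0.002, 0.14, 0, 0, 0, -1], [0.012, 0.003, 0.14, 0, 0, 0, -1], [0.015, 0.004, 0.14, 0, 0, 0, -1], [0.019, 0.005, 0.139, 0, 0, 0, -1], [0.022, 0.005, 0.139, 0, 0, 0, -1], [0.025, 0.006, 0.138, 0, 0, 0, -1]]
0.4 [[0.029, 0.007, 0.137, 0, 0, 0, -1], [0.032, 0.008, 0.137, 0, 0, 0, -1], [0.035, 0.009, 0.136, 0, 0, 0, -1], [0.039, 0.01, 0.135, 0, 0, 0, -1], [0.042, 0.01, 0.134, 0, 0, 0, -1], [0.045, 0.011, 0.133, 0, 0, 0, -1], [0.048, 0.012, 0.131, 0, 0, 0, -1], [0.052, 0.013, 0.13, 0, 0, 0, -1]]
0.55 [[0.055, 0.014, 0.129, 0, 0, 0, -1], [0.058, 0.014, 0.127, 0, 0, 0, -1], [0.061, 0.015, 0.126, 0, 0, 0, -1], [0.064, 0.016, 0.124, 0, 0, 0, -1], [0.067, 0.017, 0.123, 0, 0, 0, -1], [0.07, 0.017, 0.121, 0, 0, 0, -1]]
```

View pics/x9.png

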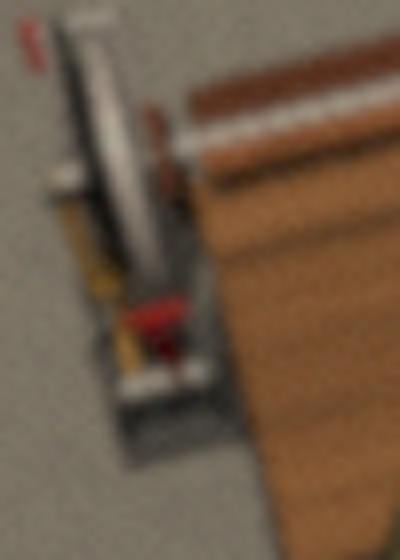

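The board is solidly flat (force jumps to 14 N) and the red prop leans on the wheel again at (160,320): re-armed. Now raise to just past the second notch.

>>> play_rows(
  deltas=[
    [-0.018, -0.006, 0.14, 0, 0, 0, -1],
    [0.005, 0.001, 0.141, 0, 0, 0, -1],
    [0.009, 0.002, 0.14, 0, 0, 0, -1],
    [0.012, 0.003, 0.14, 0, 0, 0, -1],
    [0.015, 0.004, 0.14, 0, 0, 0, -1],
    [0.019, 0.005, 0.139, 0, 0, 0, -1],
    [0.022, 0.005, 0.139, 0, 0, 0, -1],
    [0.025, 0.006, 0.138, 0, 0, 0, -1],
  ],
)

```text
time_s: 19.87
eef_pos: [459.6, -54.3, 96.2]
ee_rot: [-0.0, 0.616, 0.787, 0.0]
force: [1.0, 4.9, -3.7]
grip_width: 0.126
```

>>> play_rows(
  deltas=[
    [0.029, 0.007, 0.137, 0, 0, 0, -1],
    [0.032, 0.008, 0.137, 0, 0, 0, -1],
    [0.035, 0.009, 0.136, 0, 0, 0, -1],
    [0.039, 0.01, 0.135, 0, 0, 0, -1],
    [0.042, 0.01, 0.134, 0, 0, 0, -1],
    [0.045, 0.011, 0.133, 0, 0, 0, -1],
    [0.048, 0.012, 0.131, 0, 0, 0, -1],
    [0.052, 0.013, 0.13, 0, 0, 0, -1],
  ],
)

```text
time_s: 20.53
eef_pos: [471.6, -51.4, 139.1]
ee_rot: [-0.001, 0.616, 0.787, -0.001]
force: [-5.1, 2.9, -1.9]
grip_width: 0.126
```

```bash
python3 st.py
```

```text
20.6833 [471.7 -51.4 139.2] [-6.39  3.78 -0.18] 0.129 t 0.383 r 225.9 ft 2.15 radial 4.85 [ 0.52  1.   -0.08]
```

>>> play_rows(
  deltas=[
    [0.044, 0.011, 0.133, 0, 0, 0, -1],
    [0.058, 0.014, 0.127, 0, 0, 0, -1],
    [0.061, 0.015, 0.126, 0, 0, 0, -1],
    [0.064, 0.016, 0.124, 0, 0, 0, -1],
    [0.067, 0.017, 0.123, 0, 0, 0, -1],
    [0.035, 0.009, 0.06, 0, 0, 0, -1],
    [0, 0, 0, 0, 0, 0, -1],
    [0, 0, 0, 0, 0, 0, -1],
  ],
)

```text
time_s: 21.35
eef_pos: [484.6, -48.2, 167.2]
ee_rot: [-0.001, 0.616, 0.788, -0.001]
force: [-8.3, 3.6, 2.7]
grip_width: 0.128
```

```bash
python3 st.py
```

```text
21.5 [484.5 -48.2 167.1] [-8.91  3.31  1.75] 0.127 t 0.520 r 226.2 ft 2.38 radial 7.69 [ 0.45  1.54 -0.07]
```

>>> play_rows(
  deltas=[
    [-0.035, -0.009, -0.06, 0, 0, 0, -1],
    [-0.028, -0.007, -0.05, 0, 0, 0, -1],
    [0, 0, 0, 0, 0, 0, -1],
    [0, 0, 0, 0, 0, 0, -1],
  ],
)

```text
time_s: 21.83
eef_pos: [482.1, -48.8, 162.6]
ee_rot: [-0.001, 0.616, 0.787, -0.001]
force: [-7.9, 3.3, 1.2]
grip_width: 0.128
```

```bash
python3 st.py
```

```text
21.9833 [482.2 -48.8 162.7] [-7.81  3.78  1.29] 0.126 t 0.498 r 226.2 ft 2.06 radial 6.48 [ 0.51  1.37 -0.09]
```

>>> play_rows(
  deltas=[
    [-0.042, 0.002, -0.042, 0, 0, 0, -1],
    [-0.026, -0.006, -0.05, 0, 0, 0, -1],
    [0, 0, 0, 0, 0, 0, -1],
    [0, 0, 0, 0, 0, 0, -1],
  ],
)

```text
time_s: 22.32
eef_pos: [480.3, -49.2, 158.8]
ee_rot: [0.0, 0.616, 0.787, -0.0]
force: [-5.3, 1.1, 2.4]
grip_width: 0.132
```

```bash
python3 st.py
```

```text
22.4667 [480.2 -49.3 158.8] [-5.27  1.11  2.4 ] 0.121 t 0.478 r 226.1 ft 0.10 radial 5.41 [0.15 0.83 0.01]
```

>>> play_rows(
  deltas=[
    [-0.022, -0.005, -0.016, 0, 0, 0, -1],
    [0, 0, 0, 0, 0, 0, -1],
    [0, 0, 0, 0, 0, 0, -1],
  ],
)

```text
time_s: 22.72
eef_pos: [479.9, -49.3, 158.1]
ee_rot: [0.001, 0.616, 0.787, 0.0]
force: [-1.1, 1.8, 1.3]
grip_width: 0.127
```

```bash
python3 st.py
```

```text
22.8667 [479.8 -49.3 158. ] [-0.01  1.18  1.21] 0.129 t 0.474 r 226.1 ft -1.20 radial 0.30 [ 0.14 -0.21 -0.05]
```

>>> play_rows(
  deltas=[
    [-0.01, -0.002, -0.02, 0, 0, 0, -1],
    [0, 0, 0, 0, 0, 0, -1],
    [0, 0, 0, 0, 0, 0, -1],
  ],
)

```text
time_s: 23.12
eef_pos: [479.3, -49.4, 157.1]
ee_rot: [0.001, 0.616, 0.787, 0.0]
force: [2.2, -0.2, 1.7]
grip_width: 0.129
```

```bash
python3 st.py
```

```text
23.2667 [479.3 -49.4 157.1] [ 2.86 -0.14  0.64] 0.128 t 0.470 r 226.1 ft -1.82 radial -2.16 [-0.02 -0.66 -0.03]
```

>>> play_rows(
  deltas=[
    [0, 0, -0.025, 0, 0, 0, -1],
    [0, 0, 0, 0, 0, 0, -1],
    [0, 0, 0, 0, 0, 0, -1],
  ],
)

```text
time_s: 23.52
eef_pos: [478.9, -49.5, 156.1]
ee_rot: [0.0, 0.616, 0.787, -0.0]
force: [-0.3, -1.6, 3.8]
grip_width: 0.134
```

```bash
python3 st.py
```

```text
23.6667 [478.8 -49.5 156.1] [-0.68 -2.47  4.32] 0.128 t 0.465 r 226.1 ft -3.29 radial 3.06 [-0.43  0.07 -0.03]
```

The board resists 3 N of downward push at tilt ≈0.48, so the prop carries it. I'll relieve slightly and open.

>>> play_rows(
  deltas=[
    [0, 0, 0.03, 0, 0, 0, -1],
    [0, 0, 0, 0, 0, 0, -0.75],
    [0, 0, 0, 0, 0, 0, -0.68],
    [0, 0, 0, 0, 0, 0, -0.6],
    [0, 0, 0, 0, 0, 0, -0.45],
    [0, 0, 0, 0, 0, 0, -0.3],
    [0, 0, 0, 0, 0, 0, -0.25],
    [0, 0, 0, 0, 0, 0, -0.25],
  ],
)

```text
time_s: 24.33
eef_pos: [478.8, -49.1, 157.0]
ee_rot: [-0.0, 0.616, 0.787, -0.0]
force: [0.2, 0.3, -0.0]
grip_width: 0.375
```

```bash
python3 st.py
```

```text
24.4833 [478.9 -49.2 157.1] [-0.06  0.2   0.01] 0.376 t 0.469 r 226.5 ft -0.00 radial 0.02 [-0.01  0.01  0.01]
```

Released without force. Retreat straight up, then back towards the start.

>>> play_rows(
  deltas=[
    [0, 0, 0.3, 0, 0, 0, -0.25],
    [0, 0, 0.6, 0, 0, 0, -0.25],
    [0, 0, 0.8, 0, 0, 0, -0.25],
    [0, 0, 0.8, 0, 0, 0, -0.25],
    [0, 0, 0.8, 0, 0, 0, -0.25],
    [-0.3, -0.5, 0.5, 0, 0, 0, -0.25],
    [-0.4, -0.7, 0.2, 0, 0, 0, -0.25],
    [-0.4, -0.8, 0, 0, 0, 0, -0.25],
  ],
)

```text
time_s: 25.15
eef_pos: [434.9, -129.6, 319.3]
ee_rot: [0.002, 0.615, 0.788, 0.0]
force: [0.4, -1.3, -0.3]
grip_width: 0.375
```

>>> play_rows(
  deltas=[
    [-0.4, -0.8, 0, 0, 0, 0, -0.25],
    [-0.4, -0.8, 0, 0, 0, 0, -0.25],
    [-0.4, -0.8, 0, 0, 0, 0, -0.25],
    [-0.4, -0.8, 0, 0, 0, 0, -0.25],
    [-0.4, -0.8, 0, 0, 0, 0, -0.25],
    [-0.3, -0.6, 0, 0, 0, 0, -0.25],
    [0, 0, 0, 0, 0, 0, -0.25],
    [0, 0, 0, 0, 0, 0, -0.25],
  ],
)

```text
time_s: 25.82
eef_pos: [342.4, -313.9, 316.9]
ee_rot: [-0.0, 0.617, 0.787, 0.0]
force: [0.2, 0.6, 0.9]
grip_width: 0.379
```

```bash
python3 - <<'E'
from h import *
s=sensors.sense(); print(s['time_s'],s['eef_pos'],s['force'])
for n in('scene','top'):
    c=cap(n,'e'+n); P=pts(c); hsv=cv2.cvtColor(c['pixels'],cv2.COLOR_RGB2HSV)
    m=(hsv[...,0]>100)&(hsv[...,0]<125)&(hsv[...,1]>140)&(P[...,2]>90)&(P[...,2]<330)&(abs(P[...,1]+42)<90)&(P[...,0]>440)
    q=P[m]; print(n,'bar',np.median(q,0).round(1))
    w=(hsv[...,0]>5)&(hsv[...,0]<18)&(hsv[...,1]>90)&(P[...,2]>105)&(P[...,2]<235)&(P[...,0]>470)&(P[...,0]<720)&(abs(P[...,1]+40)<130)
    q=P[w]
    for _ in range(5):
        ce=q.mean(0); N=np.linalg.svd(q-ce,full_matrices=False)[2][2]; N*=np.sign(N[2]); q=q[abs((q-ce)@N)<6]
    print('tilt',np.arccos(N[2]))
E
```

```text
25.8167 [ 342.40398798 -313.89087195  316.89590483] [0.21635903 0.59317025 0.9108637 ]
scene bar [483.7 -50.  207.6]
tilt 0.4669915313900913
top bar [480.4 -47.2 208.7]
tilt 0.46505106134147156
```

View pics/etop.png

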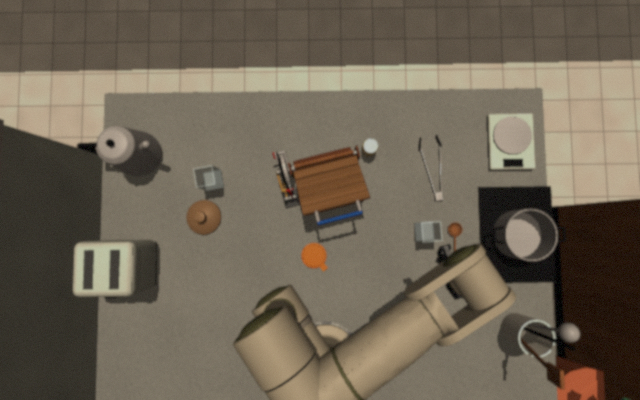

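The top view shows the board on a low tilt with the bar at (340,215). The bystanders are at the same pixels as before (orange lid (314,256), tin (370,146), tong (437,195), jars and olla lid), and the gripper is well clear. Handing in.

```bash
python3 -c "
from rig import order; print(order.finish_job())"
```

```text
the job is handed in; nothing more can be done
None
```

The board is resting on the second notch from flat, let go, and the job is handed in at about 26 s of the 64 s allowed.

- **Lift and throw-out:** I gripped the blue bar and raised the board past the top notch. It met the sprung stop at a tilt of about 1.20. I pushed on to 1.287, where the bar needed about 9 to 9.5 N more than the free board, still short of the 12–15 N end stop. The camera then showed the prop fallen out towards the stand's -x.
- **Flat and re-arm:** I eased the board down past all the notches to flat, felt as a sharp rise to 14 N on the rests. The camera showed the prop leaning on the wheel again.
- **Second notch:** I raised it to about 0.53 and eased it down until the prop carried it, then opened the gripper and backed away.
- **Last checks:** The cameras fit the tilt at 0.466. The same fit read about 0.016 low at the start, on what I took to be the third notch, so the true tilt is about 0.48. The force on the tool after release was zero. In the top view the orange lid, tin, tong, jars and olla lid are where they were; the arm partly hid the spoon.

**What disagreed:**
- The fingertips sit about 32 mm above the reported TCP. My first attempt to grip closed above the bar without touching it, and I corrected it from the camera depth.
- The second notch felt softer than the flat rests: pushing down to confirm it gave only about 1.5 N per mm.

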